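# Set and lock the phone stand over the recipe notebook

### The job

Get the overhead phone stand ready to photograph the recipe notebook: first swing its stiff boom round until it points over the middle of the notebook, then draw the square sliding leg out until the broad ring on the bar has just come fully out from under its collar, with the cam lever still open. Hold the leg at that mark while you squeeze the lever fully shut towards the finger rest (do not shut it anywhere else, and mind that the leg slides off if the lever alone is pushed). Finish still pinching lever and rest together, because the phone is about to be clipped in, and leave the notebook, mug and spectacles lying as they are.

Things in the scene. Friction and masses are not known exactly. Their poses are not given: they have to be found in the camera images.
- stand: phone stand on the left of the table: weighted dark round foot 104 mm across and 20 mm high, a thin upright post (17 mm) and a black head 33 mm across whose top is 205 mm above the table. It does not move. Origin: underside of the foot, on the post's axis, z up
- boom_pivot (a point): point on the post's axis at the height of the boom's axis, 185 mm above the table. Its axes turn with the boom: x horizontally outwards along the boom, y to the left of that, z up
- boom (a joint): turn of the boom about the upright post, rad; at 0 the boom points along the stand's -x axis, positive values swing it anticlockwise seen from above. Range -0.5 to 1.7. Stiff: it takes about 0.6 N m to turn and stays where it is left. The boom is a square bar 14 mm wide, bright metal, that runs out to 185 mm from the post's axis
- ring_mark (a point): the length mark: outer edge of the broad dark ring (6 mm wide; all other rings on the bar are 1 mm lines 10 mm apart) on top of the bar, 105 mm from the post's axis along the boom, 7 mm above the boom's axis. At the start the leg covers it. Axes as the boom's
- leg (a joint): how far the leg is drawn out along the boom, m, 0 (right in) to 0.095 (end stop). At 0.070 the collar rim stands at the outer edge of the broad ring: that is the mark. It slides with about 1 N while the lever is open and stays where it is left; with the lever shut it takes about 10 N to shift it
- collar_rim (a point): top of the rim of the leg's collar, the end nearest the post, on the boom's line, 9 mm above the boom's axis; it lies 35 mm plus leg from the post's axis. Axes as the boom's. The leg is a dark square sleeve 20.5 mm wide and high round the bar, 150 mm long from this rim, with a grey collar over its first 34 mm (18.5 mm wide at the rim, then 27 mm)
- sleeve_grip (a point): centre of the bare part of the leg's sleeve, 90 mm outwards from the rim, on the boom's axis (185 mm above the table). Between 40 and 140 mm from the rim the sleeve is free and can be gripped from above across its 20.5 mm width
- cradle (a point): centre of the black phone cradle at the leg's outer end, 190 mm outwards from the rim, 6 mm above the boom's axis; cradle 52 mm along the boom, 86 mm across, 22 mm high
- finger_rest: fixed finger rest of the leg: an upright grey plate 8 mm thick (along the boom), 30 mm high, that stands out sideways to the right of the boom, looking outwards along it (the boom's -y), from 23 to 85 mm from the boom's axis. Its outer face (away from the post) is 34 mm from the rim; its upper edge is 17 mm above the boom's axis, its lower edge 13 mm below
- rest_face (a point): middle of the finger rest's outer face (away from the post), 62 mm right of the boom's axis, 2 mm above it, 34 mm outwards from the rim
- lever (a joint): angle of the cam lever, rad: 0 fully shut (parallel to the finger rest), 0.65 wide open; open, its free end leans back towards the post. Shutting it means moving the paddle outwards, towards the finger rest. Below 0.36 rad the cam meets the bar; it tends to drag the leg a few mm outwards while it shuts, goes over centre at 0.1 rad and then stays shut
- lever_pin (a point): the lever's upright pin on the leg's collar, 12 mm outwards from the rim and 24.5 mm right of the boom's axis, at the axis's height. Turning the lever about it takes about 0.16 N m, and up to 0.4 N m (10 N on the paddle) once the cam bears on the bar
- lever_paddle: black paddle of the cam lever, an upright plate 9 mm thick, 42 mm long, 30 mm high, from 22 to 64 mm from the pin; heights as the finger rest. Origin 22 mm from the pin; -y runs outwards along the lever, -x faces the post. Shut, lever and rest together are 26.5 mm thick, their middle 20.75 mm outwards from the rim; with the lever at 0.6 rad they are about 63 mm over the paddle's end
- paddle_face (a point): point on the paddle's face towards the post, 37.5 mm from the pin along the lever, 2 mm above the boom's axis; the shut lever brings it to 62 mm right of the boom's axis and 7.5 mm outwards from the rim
- recipe_notebook: yellow spiral notebook lying flat, 210 x 150 x 11 mm, loose; origin in the middle of its underside, x along its 210 mm side
- mug: white mug, 82 mm across and 91 mm high, loose, right of the notebook; origin at its underside
- spectacles: folded-out spectacles with a thin dark red frame, 141 x 142 x 42 mm, loose, near the left edge of the table; origin at the middle of the underside

How it is judged:
By the outcome, as a careful person would: the job done as asked, in the order asked, and still so for the second after the job is handed in, while the arm keeps its last pose, push and grip.
It also fails if it takes over 58 s, if anything falls off the work surface, if the arm or the gripper's body presses on something with over 40 N, if the wrist force passes 120 N, or if a joint passes its speed limit or range.

### The arm

A 6-joint arm with a two-finger parallel gripper is mounted at the origin on a cart in front of the work surface, level with it; the furniture and walls round the work are solid. World frame = base frame: x ahead of the robot, y to its left, z up, the work surface at z = 0. Lengths are in m, angles in rad, forces in N, time in s.
With the tool pointing down it reaches from about 0.375 to 0.975 m from the base axis. Payload 3.8 kg.
Tool frame: the origin (TCP) lies on the front face of the gripper's body, between the roots of the fingers; the fingertips stand 73 mm ahead of it and the grasp point (between the pads) lies 54 mm ahead of it; z points along the fingers, y is the line along which they close (so a half turn about z gives the same grasp; the last joint's range is limited). The gripper opens to 85 mm and grips with 20 to 120 N. Pads are 22 mm wide; open, the fingers measure 114 mm over their backs; the gripper's body (76 mm by 85 mm) begins 54 mm behind the grasp point. The pads swing forward as they close: fully open they stand 13 mm farther back than shut.
Start: joints at [-1.287, 0.264, 1.604, -0, 1.274, -0.037], TCP at [0.213, -0.641, 0.304] pointing down, gripper open.
Joint ranges: [-2.63, 2.63], [-0.94, 2.18], [0.31, 2.57], [-1.31, 4.45], [0, 2.66], [-2.55, 2.55]. Speed limits (rad/s): [2.57, 2.57, 3.14, 3.14, 3.14, 3.14].

### API

Orientations are given as a 3x3 rotation matrix whose columns are the frame's x, y, z axes.
In Python, from workcell import env gives the robot as it stands.
- The arm moves only by the tool send_rows, never from a script. Its argument "increments" is a list of rows, each a list of 3 entries, a list of its own where there are three numbers: the shift along the tool's x, y, z in cm, then the turn, a rotation vector about the tool's x, y, z in degrees, then the opening, from 0 (shut) to 1 (fully open). In form: [[[x, y, z], [rx, ry, rz], hand], ...]. A call has 1 to 10 rows; each row shifts and turns the commanded pose from where the row before left it, along the tool's axes as they then stand; what a row does not reach is not made up. A row lasts 1/12 s, in which the tool goes at most 41.7 mm and 7.16 degrees, less where a joint would pass 70% of its speed; a pose out of reach is approached as far as the arm can. A call is refused whole if a number of a shift passes 4.17 or a number of a turn 7.16, either way. A call with a gripper value outside its range is refused whole. The fingers move at their own pace and stop on an object; the grip force is fixed at half the most. Time passes only in rows, so rows that do not move let the fingers close. It gives the time, the measured TCP pose, the force, the opening and the grip force at its end, in the units of the state.
- env.get_state(): the state, without advancing time (a new reading comes with each control period).
- env.grab_frame(name): name is "scene" or "top"; returns a dict with "color" (384x512x3 uint8, red, green, blue), "fx", "fy", "cx", "cy" (pixels), "R" (3x3) and "t" (3): a world point X has camera coordinates R X + t. Camera axes: x right, y down, z forward; pixel columns grow to the right and rows downward; lengths in m; the calibration is good to about 2 mm. A picture is of the moment at which its call begins. There is no depth.
- env.hand_in(): hands the job in; it is judged then, once.
The state is a dict: "time_s": time; "joint_positions": joint angles; "joint_velocities": joint speeds; "joint_torque": joint torques, N m; "ee_pos": TCP position; "ee_rot": TCP orientation; "wrist_force": force on the tool from outside, world axes, zero at the start; "ft_torque": the same for the moment, N m; "gripper_width": finger opening in m; "finger_force": force on a finger pad.
Only numpy, scipy, OpenCV 4.12 (cv2) and the standard library are available. Lean on these libraries where they do the work, as an engineer would, in place of code of your own. Each camera call takes 0.05 s, during which the arm holds its last target. There are 200 camera calls.

## Working session

There is one attempt and no reset: what is moved stays moved. The work goes in short steps, Python scripts to look and compute and a tool call to move; the robot and the scene stay as the last step left them, time stands still between calls to the robot, and variables do not carry over. Pictures are saved under pics/ and viewed, at most 10 in all, crops included, and the job is handed in when it is done.

Besides the shell and the picture viewer there is one more tool, called as name(argument=value, ...) on one line, values as JSON. send_rows: Moves the arm, as the interface text tells. Its arguments: {"type":"object","properties":{"increments":{"type":"array","items":{"type":"array"}}},"required":["increments"]}

```bash
mkdir -p pics; ls; python3 - <<'E'
from workcell import env
import cv2
for n in("scene","top"):
    f=env.grab_frame(n); cv2.imwrite(f"pics/{n}0.png",f["color"][:,:,::-1]); print(n,f["fx"],f["cx"],f["cy"],f["R"],f["t"])
s=env.get_state();print(s)
E
```

```text
pics
scene 353.6999190295755 251.41771722474257 191.30945956475298 [[-0.85806227 -0.51351818  0.00531167]
 [-0.28010436  0.45932065 -0.84295082]
 [ 0.43043081 -0.72479212 -0.53796441]] [0.52474751 0.18394072 0.99961191]
top 364.9557968877248 258.1071538454434 199.04259381167458 [[ 0.00625989 -0.99996854  0.00487259]
 [-0.99656476 -0.00664083 -0.08255049]
 [ 0.08258025 -0.00433909 -0.99657497]] [0.12620781 0.52727524 1.25885019]
{'time_s': 0.1, 'joint_positions': array([-1.28689696e+00,  2.64664980e-01,  1.60527989e+00, -2.75099871e-07,
        1.27369037e+00, -3.69050127e-02]), 'joint_velocities': array([ 0.00107433, -0.0034245 , -0.00348861,  0.00068287, -0.00066778,
        0.00156614]), 'joint_torque': array([-5.91754178e-04, -5.16707826e+01, -3.68589199e+01, -9.13865301e-05,
        6.39521182e-03, -2.51277484e-06]), 'ee_pos': array([ 0.21269446, -0.64005647,  0.30267209]), 'ee_rot': array([[ 9.48982077e-01,  3.15329494e-01, -5.72382249e-04],
       [ 3.15330005e-01, -9.48980054e-01,  1.96074614e-03],
       [ 7.51017518e-05, -2.04120224e-03, -9.99997914e-01]]), 'wrist_force': array([ 0.50068759, -0.24974857,  0.38523574]), 'ft_torque': array([-0.00571589, -0.03923794,  0.00130449]), 'finger_force': 0.0, 'gripper_width': 0.085666402862873}
```

View pics/top0.png

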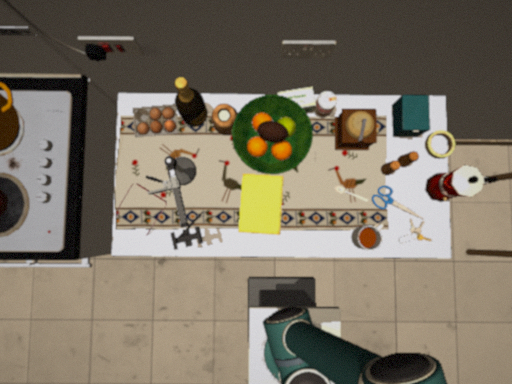

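View pics/scene0.png

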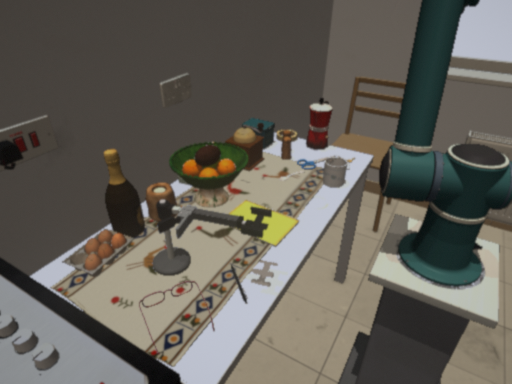

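The top view shows the head at about (172,162), the boom running down to the cradle at about (187,238), and the yellow notebook centred near (261,204). The scene view shows the head near (168,212) and the cradle near (258,222). Next I'll zoom in and measure.

```bash
cat > h.py <<'E'
import numpy as np, cv2
from workcell import env
def ray(f,u,v,z):
    d=f["R"].T@np.array([(u-f["cx"])/f["fx"],(v-f["cy"])/f["fy"],1.]); c=-f["R"].T@f["t"]
    return c+d*(z-c[2])/d[2]
def px(f,X):
    p=f["R"]@np.asarray(X,float)+f["t"]; return f["fx"]*p[0]/p[2]+f["cx"],f["fy"]*p[1]/p[2]+f["cy"]
E
python3 - <<'E'
from h import *
f=env.grab_frame("top");g=env.grab_frame("scene")
im=f["color"]; hsv=cv2.cvtColor(im,cv2.COLOR_RGB2HSV)
m=cv2.inRange(hsv,(25,180,150),(33,255,255))
c=max(cv2.findContours(m,0,1)[0],key=cv2.contourArea); r=cv2.minAreaRect(c); print(r, cv2.contourArea(c))
print("nb",[ray(f,*p,.011) for p in cv2.boxPoints(r)], ray(f,*r[0],.011))
print("head",ray(f,170.5,161,.205),"cradle",ray(f,187,238,.2))
a=cv2.resize(im[145:260,130:230],(500,575),interpolation=2)
b=g["color"][185:285,140:290]; b=cv2.resize(b,(800,533),interpolation=2)
cv2.imwrite("pics/t1.png",a[:,:,::-1]);cv2.imwrite("pics/s1.png",b[:,:,::-1])
E
```

```text
((287.5000305175781, 123.5000228881836), (12.727920532226562, 7.0710673332214355), 45.0) 67.0
nb [array([0.80807848, 0.05067285, 0.011     ]), array([0.82663374, 0.03265991, 0.011     ]), array([7.93763886e-01, 2.56295990e-04, 1.10000000e-02]), array([0.775285  , 0.01827362, 0.011     ])] [0.8009186  0.02545535 0.011     ]
head [0.6249941  0.39625214 0.205     ] cradle [0.39343428 0.34213438 0.2       ]
```

View pics/t1.png

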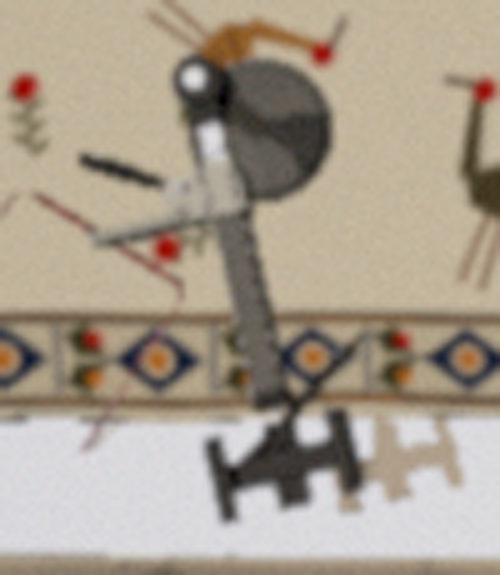

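View pics/s1.png

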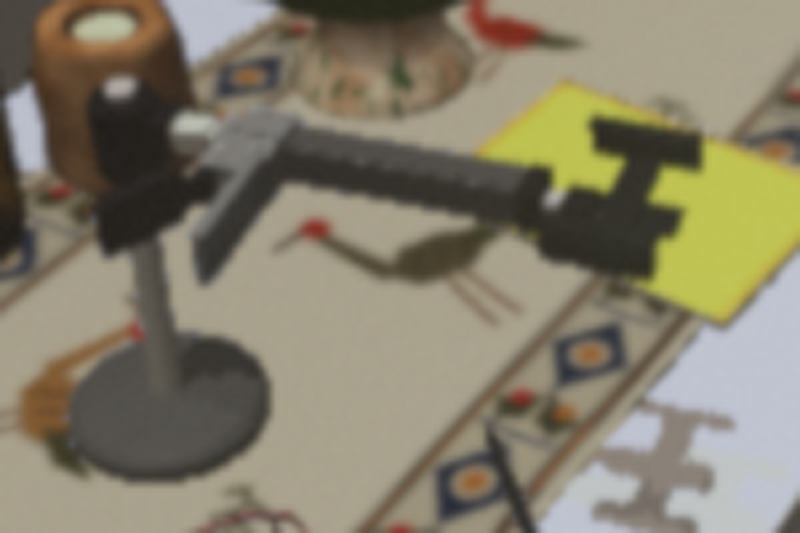

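The crops show the head centre at top-image px (170.5,162) and the foot at about (183,170.5). The cradle is at about (187.5,237), and the lever is open on the boom's left image side, which is towards +y. Next come the positions and the needed swing.

```bash
python3 - <<'E'
from h import *
f=env.grab_frame("top");g=env.grab_frame("scene")
def nb(f,lo,hi):
    hsv=cv2.cvtColor(f["color"],cv2.COLOR_RGB2HSV); m=cv2.inRange(hsv,lo,hi)
    c=max(cv2.findContours(m,0,1)[0],key=cv2.contourArea); r=cv2.minAreaRect(c); return r
print(f["color"][204,261])
r=nb(f,(26,150,100),(34,255,255)); print(r)
N=ray(f,*r[0],.011); B=[ray(f,*p,.011)[:2] for p in cv2.boxPoints(r)]
print("N",N,"sides",np.linalg.norm(B[0]-B[1]),np.linalg.norm(B[1]-B[2]))
H=ray(f,170.5,162,.205);F=ray(f,183,170.5,.02);C=ray(f,187.5,236.5,.195)
Hs=ray(g,140+118*150/800,185+100*100/533,.205);Cs=ray(g,140+615*.1875,185+195*.1875,.195);Fs=ray(g,140+170*.1875,185+402*.1875,.02)
print("head",H,Hs,"foot",F,Fs,"cr",C,Cs,np.linalg.norm((C-H)[:2]))
P=(H+F)[:2]/2
for Q in (C,N): d=Q[:2]-P; print(np.degrees(np.arctan2(d[1],d[0])),np.linalg.norm(d))
E
```

```text
[219 217  87]
((260.24420166015625, 203.20327758789062), (41.07265853881836, 57.39830017089844), 4.236394882202148)
N [0.51261534 0.1219222  0.011     ] sides 0.20337277455991917 0.14609493383114913
head [0.62193224 0.39617235 0.205     ] [0.61468933 0.41594478 0.205     ] foot [0.62595042 0.39548778 0.02      ] [0.61296555 0.41478163 0.02      ] cr [0.39779866 0.34167739 0.195     ] [0.39371077 0.34861283 0.195     ] 0.23066331358364597
-166.5333913686606 0.23253606216264677
-112.11859078663734 0.29566703322627025
```

```bash
python3 - <<'E'
from h import *
f=env.grab_frame("top");g=env.grab_frame("scene")
for P in ((.624,.396),(.62,.405)):
  for z in (.02,.1,.205):
    u,v=px(g,[*P,z]); a,b=px(f,[*P,z]); print(P,z,"scene crop",(u-140)/.1875,(v-185)/.1875,"top crop",(a-130)*5,(b-145)*5)
E
```

```text
(0.624, 0.396) 0.02 scene crop 178.37026792668726 372.2523599422545 top crop 264.2098767618606 130.22931066436016
(0.624, 0.396) 0.1 scene crop 159.9359600482491 250.79395113301294 top crop 239.98197227406308 111.03066500882903
(0.624, 0.396) 0.205 scene crop 132.97600853009757 73.16250250135333 top crop 202.87419165863014 81.62576408321712
(0.62, 0.405) 0.02 scene crop 172.47490367519762 385.45514169728904 top crop 251.31970942521235 135.75049026208916
(0.62, 0.405) 0.1 scene crop 153.59919725371006 263.5254274519366 top crop 226.2341179749508 116.91017450086932
(0.62, 0.405) 0.205 scene crop 125.96664715580557 85.02991252527438 top crop 187.81085356572703 88.05271521066516
```

send_rows(increments=[[[0,0,-2],[0,0,4.9],1],[[2.5,-2.8,-1],[0,0,0],1],[[2.5,-2.8,-1],[0,0,0],1],[[2.5,-2.8,-1],[0,0,0],1],[[2.5,-2.8,0],[0,0,0],1],[[2.5,-2.8,0],[0,0,0],1],[[2.5,-2.8,0],[0,0,0],1],[[2.5,-2.8,0],[0,0,0],1],[[2.5,-2.8,0],[0,0,0],1],[[2.5,-2.8,0],[0,0,0],1]])

```text
time_s: 1.23
ee_pos: [0.3733, -0.3414, 0.3542]
ee_rot: [[0.973, 0.233, 0.001], [0.233, -0.973, -0.001], [0.001, 0.001, -1.0]]
wrist_force: [0.4, 0.8, 0.7]
gripper_width: 0.0856
finger_force: 0.0
```

send_rows(increments=[[[2.5,-2.8,0],[0,0,0],1],[[2.5,-2.8,0],[0,0,0],1],[[2.5,-2.8,0],[0,0,0],1],[[2.5,-2.8,0],[0,0,0],1],[[2.5,-2.8,0],[0,0,0],1],[[2.5,-2.8,0],[0,0,0],1],[[2.5,-2.8,0],[0,0,0],1],[[0,0,0],[0,0,0],1]])

```text
time_s: 1.9
ee_pos: [0.4996, -0.1064, 0.3542]
ee_rot: [[0.971, 0.239, 0.002], [0.239, -0.971, 0.003], [0.003, -0.002, -1.0]]
wrist_force: [1.0, -0.1, -0.5]
gripper_width: 0.0855
finger_force: 0.0
```

send_rows(increments=[[[0.93,-3.84,0],[0,0,0],1],[[0.93,-3.84,0],[0,0,0],1],[[0.93,-3.84,0],[0,0,0],1],[[0.93,-3.84,0],[0,0,0],1],[[0.93,-3.84,0],[0,0,0],1],[[0.93,-3.84,0],[0,0,0],1],[[0.93,-3.84,0],[0,0,0],1],[[0.93,-3.84,0],[0,0,0],1],[[0.93,-3.84,0],[0,0,0],1],[[0.93,-3.84,0],[0,0,0],1]])

```text
time_s: 2.73
ee_pos: [0.498, 0.285, 0.3542]
ee_rot: [[0.972, 0.233, 0.001], [0.233, -0.972, 0.0], [0.001, 0.0, -1.0]]
wrist_force: [1.3, -0.1, 0.3]
gripper_width: 0.0854
finger_force: 0.0
```

send_rows(increments=[[[0.93,-3.84,0],[0,0,0],1],[[0.93,-3.84,0],[0,0,0],1],[[0,0,0],[0,0,0],1],[[0,0,0],[0,0,0],1]])

```text
time_s: 3.07
ee_pos: [0.4981, 0.364, 0.3533]
ee_rot: [[0.972, 0.236, -0.001], [0.236, -0.972, -0.001], [-0.001, 0.001, -1.0]]
wrist_force: [0.1, -1.3, -1.1]
gripper_width: 0.0856
finger_force: 0.0
```

```bash
python3 - <<'E'
from h import *
f=env.grab_frame("top");g=env.grab_frame("scene")
a=cv2.resize(f["color"][145:260,130:230],(500,575),interpolation=2)
b=cv2.resize(g["color"][145:265,140:300],(666,500),interpolation=2)
b=np.vstack([b,np.zeros((75,666,3),np.uint8)])[:, 200:500]
cv2.imwrite("pics/c2.png",np.hstack([a,b])[:,:,::-1])
E
```

```text
(no output)
```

View pics/c2.png

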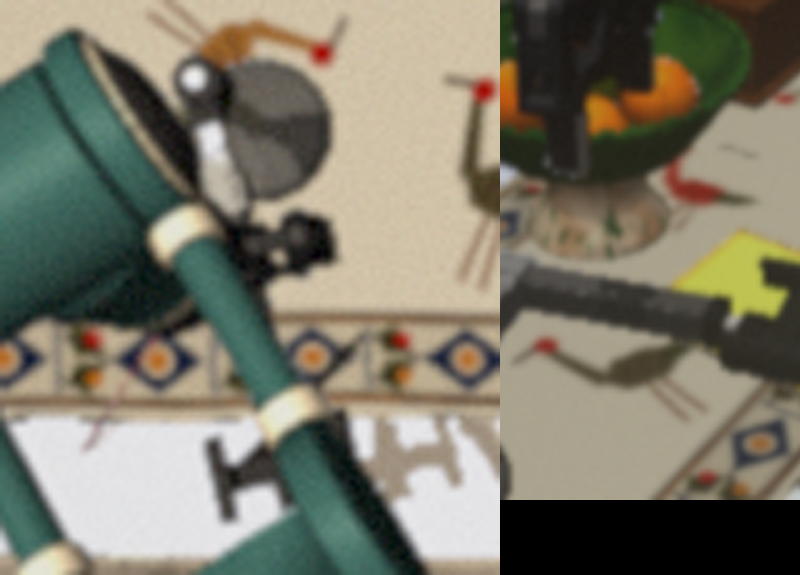

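The gripper is over the sleeve, as its fingers straddle the boom in the crops. I'll descend and grip.

send_rows(increments=[[[0,0,3],[0,0,0],1],[[0,0,3],[0,0,0],1],[[0,0,3],[0,0,0],1],[[0,0,2.5],[0,0,0],1],[[0,0,0],[0,0,0],1],[[0,0,0],[0,0,0],0.5],[[0,0,0],[0,0,0],0.3],[[0,0,0],[0,0,0],0.3]])

```text
time_s: 3.83
ee_pos: [0.5, 0.3626, 0.2419]
ee_rot: [[0.973, 0.232, 0.004], [0.232, -0.973, 0.003], [0.004, -0.002, -1.0]]
wrist_force: [0.3, 0.3, 1.1]
gripper_width: 0.0512
finger_force: 0.0
```

send_rows(increments=[[[0,0,0],[0,0,0],0.2],[[0,0,0],[0,0,0],0.1],[[0,0,0],[0,0,0],0],[[0,0,0],[0,0,0],0],[[0,0,0],[0,0,0],0]])

```text
time_s: 4.25
ee_pos: [0.4993, 0.3644, 0.2419]
ee_rot: [[0.972, 0.235, 0.004], [0.235, -0.972, 0.004], [0.005, -0.003, -1.0]]
wrist_force: [-2.6, 4.5, 6.4]
gripper_width: 0.0199
finger_force: 58.1
```

send_rows(increments=[[[0.02,0.66,0],[0,0,-3],0],[[0.03,0.88,0],[0,0,-4],0],[[0.03,0.88,0],[0,0,-4],0],[[0.03,0.88,0],[0,0,-4],0],[[0.03,0.88,0],[0,0,-4],0],[[0,0,0],[0,0,0],0],[[0,0,0],[0,0,0],0]])

```text
time_s: 4.83
ee_pos: [0.5163, 0.3249, 0.2419]
ee_rot: [[0.843, 0.538, 0.005], [0.538, -0.843, 0.003], [0.005, 0.0, -1.0]]
wrist_force: [-0.3, 0.5, 6.4]
gripper_width: 0.0195
finger_force: 64.0
```

send_rows(increments=[[[0.03,0.88,0],[0,0,-4],0],[[0.04,0.98,0],[0,0,-4.5],0],[[0.04,0.98,0],[0,0,-4.5],0],[[0.04,0.98,0],[0,0,-4.5],0],[[0.04,0.98,0],[0,0,-4.5],0],[[0.04,0.98,0],[0,0,-4.5],0],[[0.03,0.88,0],[0,0,-4],0],[[0,0,0],[0,0,0],0],[[0,0,0],[0,0,0],0]])

```text
time_s: 5.58
ee_pos: [0.566, 0.28, 0.242]
ee_rot: [[0.454, 0.891, 0.006], [0.891, -0.454, 0.001], [0.004, 0.005, -1.0]]
wrist_force: [3.0, -1.3, 4.5]
gripper_width: 0.0196
finger_force: 58.7
```

```bash
python3 - <<'E'
from h import *
p=np.array([[.4993,.3644],[.5163,.3249],[.566,.28]]); A=np.c_[2*p,np.ones(3)]; c=np.linalg.solve(A,(p**2).sum(1)); print(c[:2],np.sqrt(c[2]+c[:2]@c[:2]))
f=env.grab_frame("top");g=env.grab_frame("scene")
a=cv2.resize(f["color"][145:260,130:230],(400,460),interpolation=2)
b=cv2.resize(g["color"][155:270,150:250],(400,460),interpolation=2)
cv2.imwrite("pics/c3.png",np.hstack([a,b])[:,:,::-1])
E
```

```text
[0.62474367 0.39498019] 0.12911724205972824
```

View pics/c3.png

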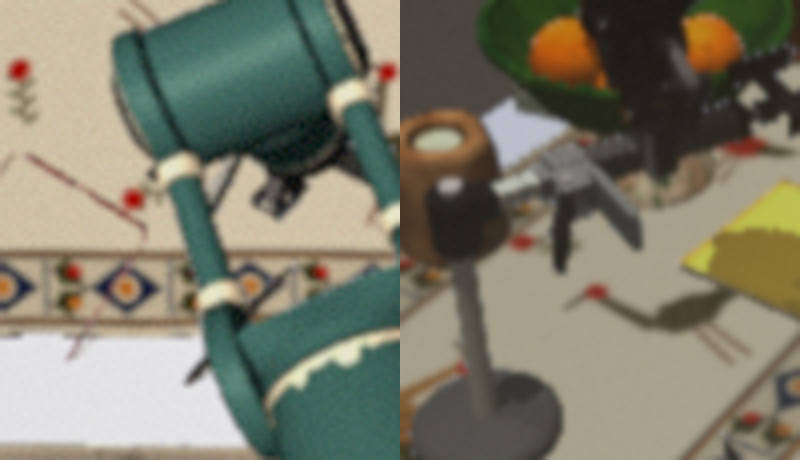

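The crops show the boom turned, with the lever open behind the rest at about (565,240) in the right panel, and the gripper still on the sleeve. I'll finish the swing, then push inwards to find the inner stop.

send_rows(increments=[[[0.02,0.55,0],[0,0,-2.5],0],[[0.02,0.55,0],[0,0,-2.5],0],[[0,0,0],[0,0,0],0],[[0,0,0],[0,0,0],0]])

```text
time_s: 6.02
ee_pos: [0.5761, 0.2754, 0.2419]
ee_rot: [[0.376, 0.927, 0.006], [0.927, -0.376, 0.001], [0.004, 0.005, -1.0]]
wrist_force: [3.5, -1.9, 5.0]
gripper_width: 0.0196
finger_force: 58.7
```

send_rows(increments=[[[0.1,0,0],[0,0,0],0],[[0.1,0,0],[0,0,0],0],[[0,0,0],[0,0,0],0]])

```text
time_s: 6.27
ee_pos: [0.5767, 0.2773, 0.2419]
ee_rot: [[0.376, 0.927, 0.006], [0.927, -0.376, 0.001], [0.003, 0.005, -1.0]]
wrist_force: [3.7, -2.0, 5.6]
gripper_width: 0.0193
finger_force: 58.7
```

send_rows(increments=[[[0.1,0,0],[0,0,0],0],[[0.1,0,0],[0,0,0],0],[[0,0,0],[0,0,0],0]])

```text
time_s: 6.52
ee_pos: [0.5775, 0.2791, 0.242]
ee_rot: [[0.376, 0.927, 0.006], [0.927, -0.376, 0.001], [0.003, 0.006, -1.0]]
wrist_force: [2.9, -3.4, 6.1]
gripper_width: 0.0194
finger_force: 58.7
```

send_rows(increments=[[[0.1,0,0],[0,0,0],0],[[0.1,0,0],[0,0,0],0],[[0,0,0],[0,0,0],0]])

```text
time_s: 6.77
ee_pos: [0.5782, 0.281, 0.2419]
ee_rot: [[0.376, 0.927, 0.006], [0.927, -0.376, 0.001], [0.003, 0.005, -1.0]]
wrist_force: [4.1, -2.0, 5.0]
gripper_width: 0.0195
finger_force: 58.7
```

send_rows(increments=[[[0.1,0,0],[0,0,0],0],[[0.1,0,0],[0,0,0],0],[[0,0,0],[0,0,0],0]])

```text
time_s: 7.02
ee_pos: [0.5789, 0.2829, 0.2419]
ee_rot: [[0.376, 0.927, 0.006], [0.927, -0.376, 0.001], [0.003, 0.005, -1.0]]
wrist_force: [2.8, -1.4, 5.4]
gripper_width: 0.0194
finger_force: 58.7
```

send_rows(increments=[[[0.1,0,0],[0,0,0],0],[[0.1,0,0],[0,0,0],0],[[0.1,0,0],[0,0,0],0],[[0.1,0,0],[0,0,0],0],[[0,0,0],[0,0,0],0]])

```text
time_s: 7.43
ee_pos: [0.5805, 0.2866, 0.242]
ee_rot: [[0.376, 0.927, 0.006], [0.927, -0.376, 0.001], [0.003, 0.005, -1.0]]
wrist_force: [3.0, -1.3, 5.2]
gripper_width: 0.0196
finger_force: 58.7
```

send_rows(increments=[[[0.1,0,0],[0,0,0],0],[[0.1,0,0],[0,0,0],0],[[0.1,0,0],[0,0,0],0],[[0.1,0,0],[0,0,0],0],[[0,0,0],[0,0,0],0]])

```text
time_s: 7.85
ee_pos: [0.5819, 0.2903, 0.242]
ee_rot: [[0.376, 0.927, 0.006], [0.927, -0.376, 0.001], [0.003, 0.005, -1.0]]
wrist_force: [3.8, -2.5, 5.7]
gripper_width: 0.0195
finger_force: 58.7
```

send_rows(increments=[[[0.1,0,0],[0,0,0],0],[[0.1,0,0],[0,0,0],0],[[0.1,0,0],[0,0,0],0],[[0.1,0,0],[0,0,0],0],[[0,0,0],[0,0,0],0]])

```text
time_s: 8.27
ee_pos: [0.5833, 0.2936, 0.242]
ee_rot: [[0.376, 0.927, 0.006], [0.927, -0.376, 0.0], [0.002, 0.005, -1.0]]
wrist_force: [3.9, -3.3, 6.0]
gripper_width: 0.0194
finger_force: 58.8
```

```bash
python3 - <<'E'
from h import *
f=env.grab_frame("top");g=env.grab_frame("scene")
a=cv2.resize(f["color"][145:260,130:230],(400,460),interpolation=2)
b=cv2.resize(g["color"][175:240,150:206],(396,460),interpolation=2)
cv2.imwrite("pics/c4.png",np.hstack([a,b])[:,:,::-1])
E
```

```text
(no output)
```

View pics/c4.png

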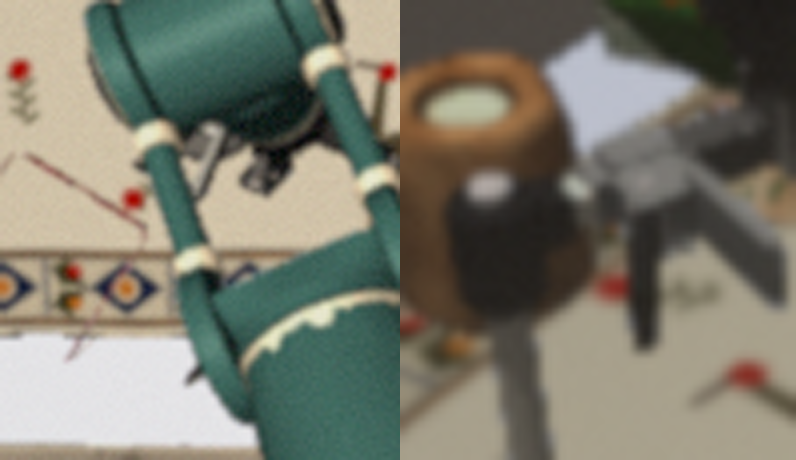

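The gap between head and collar has become small in the right panel (about x=590) and the lever is still open. I'll keep feeling for the stop.

send_rows(increments=[[[0.1,0,0],[0,0,0],0],[[0.1,0,0],[0,0,0],0],[[0,0,0],[0,0,0],0]])

```text
time_s: 8.62
ee_pos: [0.5834, 0.2939, 0.2419]
ee_rot: [[0.376, 0.927, 0.004], [0.927, -0.376, -0.003], [-0.001, 0.005, -1.0]]
wrist_force: [-0.3, -8.6, 8.1]
gripper_width: 0.0197
finger_force: 59.1
```

send_rows(increments=[[[0.1,0,0],[0,0,0],0],[[0.1,0,0],[0,0,0],0],[[0,0,0],[0,0,0],0]])

```text
time_s: 8.87
ee_pos: [0.5836, 0.2942, 0.2418]
ee_rot: [[0.375, 0.927, 0.002], [0.927, -0.375, -0.006], [-0.005, 0.004, -1.0]]
wrist_force: [-2.6, -12.6, 10.6]
gripper_width: 0.0199
finger_force: 59.5
```

The inner stop is clear, with contact at TCP about (.5833,.2937). I'll draw the leg out 70 mm from there to about (.5570,.2288).

send_rows(increments=[[[-0.4,0,0],[0,0,0],0],[[-0.8,0,0],[0,0,0],0],[[-0.8,0,0],[0,0,0],0],[[-0.8,0,0],[0,0,0],0],[[-0.8,0,0],[0,0,0],0],[[-0.8,0,0],[0,0,0],0],[[-0.8,0,0],[0,0,0],0],[[-0.8,0,0],[0,0,0],0],[[-0.8,0,0],[0,0,0],0],[[-0.3,0,0],[0,0,0],0]])

```text
time_s: 9.7
ee_pos: [0.5577, 0.2313, 0.2418]
ee_rot: [[0.376, 0.927, 0.006], [0.927, -0.376, 0.001], [0.003, 0.005, -1.0]]
wrist_force: [3.6, -1.0, 6.2]
gripper_width: 0.0194
finger_force: 58.9
```

send_rows(increments=[[[0,0,0],[0,0,0],0],[[0,0,0],[0,0,0],0]])

```text
time_s: 9.87
ee_pos: [0.5577, 0.2314, 0.2417]
ee_rot: [[0.375, 0.927, 0.006], [0.927, -0.375, 0.001], [0.003, 0.005, -1.0]]
wrist_force: [3.2, -2.6, 6.3]
gripper_width: 0.0196
finger_force: 59.0
```

```bash
python3 - <<'E'
from h import *
f=env.grab_frame("top");g=env.grab_frame("scene")
a=cv2.resize(f["color"][145:220,150:225],(400,400),interpolation=2)
b=cv2.resize(g["color"][175:235,155:215],(400,400),interpolation=2)
cv2.imwrite("pics/c5.png",np.hstack([a,b])[:,:,::-1])
P=np.array([.6235,.3945]);y=np.radians(67.9);u=-np.array([np.cos(y),np.sin(y)])
for r,z in((16,.192),(35,.192),(99,.192),(105,.192),(105,.194)):
    U,V=px(g,[*(P+u*r/1000),z]); print(r,"crop",400+(U-155)*6.667,(V-175)*6.667)
E
```

```text
16 crop 513.6158868522776 171.290837764057
35 crop 559.2383671808936 154.6149501112495
99 crop 705.9189297174864 101.00040385922114
105 crop 719.1440583059109 96.16636684619694
105 crop 718.7969808672285 91.88255570344569
```

View pics/c5.png

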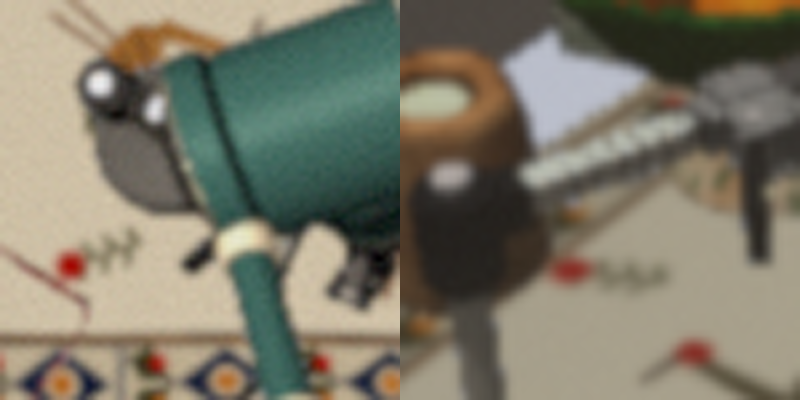

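The right panel shows the bar bright with its thin rings from about (523,178) to (693,120). It then goes dark right at the collar, so the broad ring is just emerging. Draw the last 2.6 mm and check the brightness profile.

send_rows(increments=[[[-0.15,0,0],[0,0,0],0],[[-0.12,0,0],[0,0,0],0],[[0,0,0],[0,0,0],0],[[0,0,0],[0,0,0],0]])

```text
time_s: 10.3
ee_pos: [0.5569, 0.2294, 0.2417]
ee_rot: [[0.375, 0.927, 0.006], [0.927, -0.375, 0.001], [0.003, 0.005, -1.0]]
wrist_force: [3.2, -1.3, 7.8]
gripper_width: 0.0191
finger_force: 58.9
```

```bash
python3 - <<'E'
from h import *
P=np.array([.6235,.3945]);y=np.radians(67.9);u=-np.array([np.cos(y),np.sin(y)])
g=np.mean([env.grab_frame("scene")["color"].astype(float).mean(2) for _ in range(6)],0).astype(np.float32);f=env.grab_frame("scene")
print(env.get_state()["ee_pos"])
for off in (-1,0,1,2):
  l=[]
  for r in range(12,130,2):
    U,V=px(f,[*(P+u*r/1000),.192]); l.append((r,int(cv2.getRectSubPix(g,(1,1),(U,V+off))[0,0])))
  print(off,*[f"{a}:{b}" for a,b in l])
E
```

```text
[0.55693251 0.22938573 0.24174289]
-1 12:43 14:53 16:69 18:92 20:106 22:115 24:125 26:138 28:144 30:144 32:146 34:143 36:137 38:131 40:128 42:126 44:129 46:135 48:140 50:141 52:136 54:136 56:142 58:151 60:147 62:143 64:140 66:142 68:139 70:132 72:126 74:122 76:119 78:114 80:109 82:102 84:94 86:97 88:99 90:101 92:102 94:102 96:108 98:109 100:105 102:97 104:99 106:106 108:113 110:115 112:115 114:115 116:116 118:116 120:115 122:115 124:115 126:111 128:102
0 12:42 14:53 16:75 18:111 20:141 22:158 24:160 26:165 28:171 30:170 32:167 34:167 36:168 38:164 40:157 42:153 44:156 46:158 48:162 50:166 52:159 54:151 56:154 58:168 60:169 62:160 64:152 66:159 68:166 70:163 72:157 74:156 76:159 78:153 80:148 82:143 84:133 86:124 88:116 90:104 92:93 94:94 96:103 98:111 100:114 102:108 104:101 106:99 108:104 110:107 112:109 114:108 116:109 118:109 120:109 122:110 124:111 126:108 128:104
1 12:40 14:45 16:61 18:99 20:138 22:166 24:175 26:177 28:180 30:180 32:177 34:173 36:173 38:173 40:174 42:172 44:169 46:163 48:166 50:172 52:172 54:162 56:158 58:167 60:174 62:171 64:162 66:159 68:164 70:169 72:171 74:168 76:165 78:162 80:165 82:165 84:159 86:150 88:140 90:126 92:104 94:88 96:88 98:99 100:111 102:114 104:108 106:102 108:101 110:106 112:109 114:107 116:105 118:107 120:109 122:109 124:107 126:104 128:104
2 12:38 14:39 16:45 18:68 20:103 22:138 24:160 26:165 28:168 30:167 32:166 34:163 36:161 38:158 40:162 42:163 44:164 46:155 48:152 50:156 52:162 54:158 56:153 58:153 60:159 62:161 64:160 66:151 68:147 70:148 72:157 74:157 76:153 78:145 80:150 82:157 84:159 86:151 88:142 90:130 92:112 94:87 96:72 98:79 100:93 102:105 104:102 106:100 108:103 110:108 112:113 114:115 116:116 118:117 120:118 122:117 124:116 126:114 128:112
```

The profile has a wide dark dip directly before the collar, which is the broad ring out at the rim. The stop-based measure gives 69.5 mm. I'll add a touch more, release, rise, turn a quarter and move over the lever.

send_rows(increments=[[[-0.07,0,0],[0,0,0],0],[[0,0,0],[0,0,0],0],[[0,0,0],[0,0,0],0.5],[[0,0,0],[0,0,0],1],[[0,0,0],[0,0,0],1],[[0,0,0],[0,0,0],1],[[0,0,-2.5],[0,0,0],1],[[0,0,-3.5],[0,0,0],1],[[0,0,-1],[0,0,0],1]])

```text
time_s: 11.4
ee_pos: [0.5561, 0.2293, 0.3133]
ee_rot: [[0.375, 0.927, 0.005], [0.927, -0.375, 0.002], [0.004, 0.004, -1.0]]
wrist_force: [1.7, 0.7, 1.6]
gripper_width: 0.085
finger_force: 0.0
```

send_rows(increments=[[[0,0,0],[0,0,-7],1],[[0,0,0],[0,0,-7],1],[[0,0,0],[0,0,-7],1],[[0,0,0],[0,0,-7],1],[[0,0,0],[0,0,-7],1],[[0,0,0],[0,0,-7],1],[[0,0,0],[0,0,-7],1],[[0,0,0],[0,0,-7],1],[[0,0,0],[0,0,-7],1],[[0,0,0],[0,0,-7],1]])

```text
time_s: 12.23
ee_pos: [0.5544, 0.2287, 0.3082]
ee_rot: [[-0.747, 0.665, -0.001], [0.665, 0.747, -0.0], [0.0, -0.001, -1.0]]
wrist_force: [0.3, 0.4, -0.7]
gripper_width: 0.0853
finger_force: 0.0
```

send_rows(increments=[[[0,0,0],[0,0,-7],1],[[0,0,0],[0,0,-7],1],[[0,0,0],[0,0,-6],1],[[2,2.5,0],[0,0,0],1],[[2,2.5,0],[0,0,0],1],[[2.2,2.5,0],[0,0,0],1],[[0,0,0],[0,0,0],1],[[0,0,0],[0,0,0],1]])

```text
time_s: 12.9
ee_pos: [0.5244, 0.3229, 0.3082]
ee_rot: [[-0.928, 0.372, -0.001], [0.372, 0.928, -0.001], [0.001, -0.001, -1.0]]
wrist_force: [0.8, -0.3, -0.2]
gripper_width: 0.0851
finger_force: 0.0
```

```bash
python3 - <<'E'
from h import *
f=env.grab_frame("top");g=env.grab_frame("scene")
a=cv2.resize(f["color"][145:235,150:240],(400,400),interpolation=2)
b=cv2.resize(g["color"][155:235,150:230],(400,400),interpolation=2)
cv2.imwrite("pics/c6.png",np.hstack([a,b])[:,:,::-1])
E
```

```text
(no output)
```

View pics/c6.png

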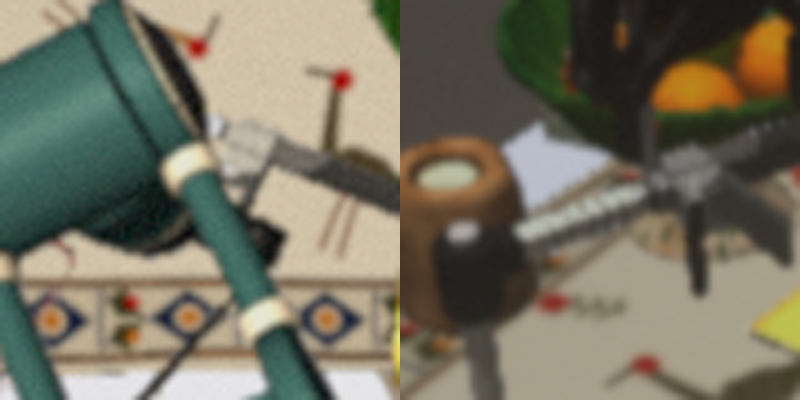

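The left panel shows the grey collar from about (213,130) to (278,150), with the rest hanging below it at (265,185). On the right, lever and rest are apart and the ring is dark at the rim. A quick numeric check of where the rim lies against the tool:

```bash
python3 - <<'E'
from h import *
f=env.grab_frame("top");g=env.grab_frame("scene")
s=env.get_state();R,p=s["ee_rot"],s["ee_pos"]
def loc(f,u,v,z): X=ray(f,u,v,z); return X, (R.T@(X-p))*1000
T=lambda a,b:(150+a/4.444,145+b/4.444); S=lambda a,b:(150+(a-400)/5,155+b/5)
print("rim top",loc(f,*T(215,131),.194)); print("collar end",loc(f,*T(278,150),.198))
print("rim scene",loc(g,*S(655,190),.194)); print("rest outer top corner far end scene",loc(g,*S(795,235),.202))
print("lever end top scene",loc(g,*S(698,245),.202))
E
```

```text
rim top (array([0.5860803 , 0.31290847, 0.194     ]), array([-58.91692548,  15.70535831, 114.62837514]))
collar end (array([0.57268959, 0.26901463, 0.198     ]), array([-63.00021741, -30.00604678, 110.65670973]))
rim scene (array([0.57545414, 0.31600372, 0.194     ]), array([-47.90639005,  14.58109614, 114.62913647]))
rest outer top corner far end scene (array([0.48386464, 0.32228326, 0.202     ]), array([ 39.33133149, -14.01858086, 106.64738379]))
lever end top scene (array([0.51921672, 0.35389692, 0.202     ]), array([ 18.44832486,  28.5618412 , 106.62084611]))
```

send_rows(increments=[[[0,0.5,0],[0,0,0],1],[[0,0,2.5],[0,0,0],1],[[0,0,1.5],[0,0,0],1],[[0,0,0.6],[0,0,0],1],[[0,0,0.3],[0,0,0],1],[[0,0,0],[0,0,0],1]])

```text
time_s: 13.6
ee_pos: [0.5273, 0.3257, 0.2594]
ee_rot: [[-0.927, 0.376, -0.001], [0.376, 0.927, -0.001], [0.001, -0.001, -1.0]]
wrist_force: [-0.7, -1.3, -1.3]
gripper_width: 0.0853
finger_force: 0.0
```

send_rows(increments=[[[0,0,0.3],[0,0,0],1],[[0,0,0.3],[0,0,0],1],[[0,0,0.3],[0,0,0],1],[[0,0,0],[0,0,0],1]])

```text
time_s: 13.93
ee_pos: [0.5272, 0.3261, 0.2507]
ee_rot: [[-0.927, 0.375, -0.0], [0.375, 0.927, -0.0], [0.0, -0.0, -1.0]]
wrist_force: [0.2, 0.0, 0.1]
gripper_width: 0.0855
finger_force: 0.0
```

```bash
python3 - <<'E'
from h import *
f=env.grab_frame("top");g=env.grab_frame("scene")
a=cv2.resize(f["color"][145:235,150:240],(300,300),interpolation=2)
b=cv2.resize(g["color"][160:230,160:240],(500,437),interpolation=2)
o=np.zeros((437,800,3),np.uint8);o[:300,:300]=a;o[:,300:]=b
cv2.imwrite("pics/c7.png",o[:,:,::-1])
E
```

```text
(no output)
```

View pics/c7.png

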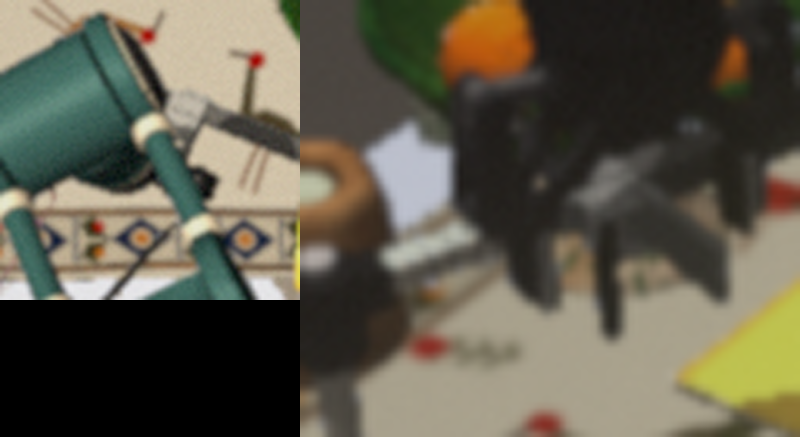

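The view shows both fingers straddling lever and rest, with no contact force. I'll go down the last centimetre, narrow a little, and use the rest finger to re-zero against the inner stop while the lever stays free.

send_rows(increments=[[[0,0,0.5],[0,0,0],1],[[0,0,0.4],[0,0,0],1],[[0,0,0],[0,0,0],0.9],[[0,0,0],[0,0,0],0.8],[[0,0,0],[0,0,0],0.8],[[0,0,0],[0,0,0],0.8]])

```text
time_s: 14.53
ee_pos: [0.5273, 0.3262, 0.242]
ee_rot: [[-0.927, 0.375, 0.0], [0.375, 0.927, 0.0], [-0.0, 0.0, -1.0]]
wrist_force: [0.2, -0.3, -0.4]
gripper_width: 0.0686
finger_force: 0.0
```

send_rows(increments=[[[0,0.6,0],[0,0,0],0.8],[[0,0.6,0],[0,0,0],0.8],[[0,0.6,0],[0,0,0],0.8],[[0,0.6,0],[0,0,0],0.8],[[0,0.6,0],[0,0,0],0.8],[[0,0.6,0],[0,0,0],0.8],[[0,0.6,0],[0,0,0],0.8],[[0,0.6,0],[0,0,0],0.8],[[0,0.6,0],[0,0,0],0.8],[[0,0,0],[0,0,0],0.8]])

```text
time_s: 15.37
ee_pos: [0.548, 0.3775, 0.2419]
ee_rot: [[-0.927, 0.374, 0.001], [0.374, 0.927, 0.001], [-0.0, 0.001, -1.0]]
wrist_force: [-0.2, 0.5, 0.5]
gripper_width: 0.0683
finger_force: 0.0
```

send_rows(increments=[[[0,0.2,0],[0,0,0],0.8],[[0,0.2,0],[0,0,0],0.8],[[0,0.2,0],[0,0,0],0.8],[[0,0.2,0],[0,0,0],0.8],[[0,0,0],[0,0,0],0.8]])

```text
time_s: 15.78
ee_pos: [0.5505, 0.3838, 0.2418]
ee_rot: [[-0.927, 0.375, -0.0], [0.375, 0.927, 0.0], [0.0, 0.0, -1.0]]
wrist_force: [1.2, -1.3, 0.3]
gripper_width: 0.0683
finger_force: 0.0
```

send_rows(increments=[[[0,0.2,0],[0,0,0],0.8],[[0,0.2,0],[0,0,0],0.8],[[0,0,0],[0,0,0],0.8]])

```text
time_s: 16.03
ee_pos: [0.5521, 0.3876, 0.2419]
ee_rot: [[-0.927, 0.375, 0.0], [0.375, 0.927, 0.0], [-0.0, 0.0, -1.0]]
wrist_force: [0.3, 0.3, 0.2]
gripper_width: 0.0683
finger_force: 0.0
```

send_rows(increments=[[[0,0.15,0],[0,0,0],0.8],[[0,0.15,0],[0,0,0],0.8],[[0,0,0],[0,0,0],0.8]])

```text
time_s: 16.28
ee_pos: [0.5532, 0.3903, 0.2419]
ee_rot: [[-0.927, 0.375, 0.0], [0.375, 0.927, 0.0], [-0.0, 0.0, -1.0]]
wrist_force: [-0.4, -0.4, 0.4]
gripper_width: 0.0682
finger_force: 0.1
```

send_rows(increments=[[[0,0.1,0],[0,0,0],0.8],[[0,0.1,0],[0,0,0],0.8],[[0,0,0],[0,0,0],0.8]])

```text
time_s: 16.53
ee_pos: [0.5539, 0.3921, 0.2419]
ee_rot: [[-0.927, 0.375, 0.0], [0.375, 0.927, 0.0], [-0.0, 0.0, -1.0]]
wrist_force: [0.1, -0.6, 0.7]
gripper_width: 0.0685
finger_force: 0.2
```

send_rows(increments=[[[0,0.1,0],[0,0,0],0.8],[[0,0.1,0],[0,0,0],0.8],[[0,0,0],[0,0,0],0.8]])

```text
time_s: 16.78
ee_pos: [0.5547, 0.394, 0.2419]
ee_rot: [[-0.927, 0.375, 0.0], [0.375, 0.927, 0.0], [-0.0, 0.0, -1.0]]
wrist_force: [0.8, 0.0, -0.4]
gripper_width: 0.0684
finger_force: 0.2
```

send_rows(increments=[[[0,0.1,0],[0,0,0],0.8],[[0,0.1,0],[0,0,0],0.8],[[0,0,0],[0,0,0],0.8]])

```text
time_s: 17.03
ee_pos: [0.5552, 0.3953, 0.2418]
ee_rot: [[-0.927, 0.375, -0.001], [0.375, 0.927, -0.001], [0.0, -0.001, -1.0]]
wrist_force: [-1.8, -3.5, 0.5]
gripper_width: 0.0682
finger_force: 1.5
```

The stop is found again (about 4 N), this time with the rest finger as the reference at tool-y zero, TCP about (.5551,.3950). I'll draw out 70 mm from here. The pull runs through the open lever, which outweighs the leg's 1 N.

send_rows(increments=[[[0,-0.3,0],[0,0,0],0.8],[[0,-0.6,0],[0,0,0],0.8],[[0,-0.8,0],[0,0,0],0.8],[[0,-0.9,0],[0,0,0],0.8],[[0,-0.9,0],[0,0,0],0.8],[[0,-0.9,0],[0,0,0],0.8],[[0,-0.9,0],[0,0,0],0.8],[[0,-0.8,0],[0,0,0],0.8],[[0,-0.6,0],[0,0,0],0.8],[[0,-0.3,0],[0,0,0],0.8]])

```text
time_s: 17.87
ee_pos: [0.5288, 0.3297, 0.242]
ee_rot: [[-0.927, 0.375, 0.0], [0.375, 0.927, -0.0], [-0.0, -0.0, -1.0]]
wrist_force: [1.1, 1.6, 0.1]
gripper_width: 0.0686
finger_force: 0.5
```

send_rows(increments=[[[0,0,0],[0,0,0],0.8],[[0,0,0],[0,0,0],0.8]])

```text
time_s: 18.03
ee_pos: [0.529, 0.3305, 0.2419]
ee_rot: [[-0.927, 0.375, -0.0], [0.375, 0.927, -0.0], [0.0, -0.0, -1.0]]
wrist_force: [0.5, 0.5, -0.6]
gripper_width: 0.0684
finger_force: 0.0
```

send_rows(increments=[[[0,-0.12,0],[0,0,0],0.78],[[0,-0.085,0],[0,0,0],0.76],[[0,-0.085,0],[0,0,0],0.74],[[0,-0.085,0],[0,0,0],0.72],[[0,-0.085,0],[0,0,0],0.7],[[0,-0.085,0],[0,0,0],0.68],[[0,-0.085,0],[0,0,0],0.66],[[0,-0.085,0],[0,0,0],0.64],[[0,0,0],[0,0,0],0.64],[[0,0,0],[0,0,0],0.64]])

```text
time_s: 18.87
ee_pos: [0.5264, 0.324, 0.2421]
ee_rot: [[-0.927, 0.375, 0.0], [0.375, 0.927, -0.0], [-0.0, -0.0, -1.0]]
wrist_force: [-0.3, 0.2, 2.1]
gripper_width: 0.055
finger_force: 3.1
```

The rest finger is at the 70 mm mark, both pads touch (3 N), and the cam is not yet engaged. I'll close on, keeping the rest finger still.

send_rows(increments=[[[0,-0.085,0],[0,0,0],0.62],[[0,-0.085,0],[0,0,0],0.6],[[0,-0.085,0],[0,0,0],0.58],[[0,-0.085,0],[0,0,0],0.56],[[0,-0.085,0],[0,0,0],0.54],[[0,-0.085,0],[0,0,0],0.52],[[0,0,0],[0,0,0],0.52],[[0,0,0],[0,0,0],0.52]])

```text
time_s: 19.53
ee_pos: [0.5244, 0.3194, 0.2419]
ee_rot: [[-0.927, 0.375, -0.0], [0.375, 0.927, 0.0], [0.0, 0.0, -1.0]]
wrist_force: [0.3, -0.3, 3.1]
gripper_width: 0.0446
finger_force: 2.9
```

send_rows(increments=[[[0,-0.085,0],[0,0,0],0.5],[[0,-0.085,0],[0,0,0],0.48],[[0,-0.085,0],[0,0,0],0.46],[[0,-0.085,0],[0,0,0],0.44],[[0,-0.085,0],[0,0,0],0.42],[[0,0,0],[0,0,0],0.42],[[0,0,0],[0,0,0],0.42]])

```text
time_s: 20.12
ee_pos: [0.5229, 0.3155, 0.2416]
ee_rot: [[-0.927, 0.375, 0.0], [0.375, 0.927, 0.0], [0.0, 0.0, -1.0]]
wrist_force: [0.3, 2.2, 2.2]
gripper_width: 0.0359
finger_force: 0.8
```

send_rows(increments=[[[0,-0.09,0],[0,0,0],0.4],[[0,-0.085,0],[0,0,0],0.38],[[0,-0.085,0],[0,0,0],0.36],[[0,-0.085,0],[0,0,0],0.34],[[0,-0.06,0],[0,0,0],0.32],[[0,0,0],[0,0,0],0.31],[[0,0,0],[0,0,0],0.31]])

```text
time_s: 20.7
ee_pos: [0.521, 0.3112, 0.2417]
ee_rot: [[-0.927, 0.375, -0.001], [0.375, 0.927, -0.001], [0.001, -0.001, -1.0]]
wrist_force: [-3.0, -1.7, 1.9]
gripper_width: 0.0269
finger_force: 5.2
```

send_rows(increments=[[[0,0,0],[0,0,0],0.25],[[0,0,0],[0,0,0],0.1],[[0,0,0],[0,0,0],0],[[0,0,0],[0,0,0],0],[[0,0,0],[0,0,0],0],[[0,0,0],[0,0,0],0]])

```text
time_s: 21.2
ee_pos: [0.5211, 0.3115, 0.242]
ee_rot: [[-0.927, 0.374, -0.001], [0.374, 0.927, -0.001], [0.0, -0.001, -1.0]]
wrist_force: [-4.9, -3.0, 5.2]
gripper_width: 0.024
finger_force: 59.3
```

```bash
python3 - <<'E'
from h import *
s=env.get_state();print(s["ee_pos"],s["wrist_force"],s["ft_torque"],s["gripper_width"],s["finger_force"])
f=env.grab_frame("scene")
P=np.array([.6235,.3945]);y=np.radians(67.9);u=-np.array([np.cos(y),np.sin(y)])
g=np.mean([env.grab_frame("scene")["color"].astype(float).mean(2) for _ in range(6)],0).astype(np.float32)
for off in (1,2):
  print(off,*[f"{r}:{int(cv2.getRectSubPix(g,(1,1),(px(f,[*(P+u*r/1000),.192])[0],px(f,[*(P+u*r/1000),.192])[1]+off))[0,0])}" for r in range(40,122,2)])
t=env.grab_frame("top");hsv=cv2.cvtColor(t["color"],cv2.COLOR_RGB2HSV);m=cv2.inRange(hsv,(26,150,100),(34,255,255))
c=max(cv2.findContours(m,0,1)[0],key=cv2.contourArea);print(cv2.minAreaRect(c))
# cradle: dark pixels near expected spot
C=P+u*.295; U,V=px(t,[*C,.2]);print("cradle exp",U,V)
gr=t["color"].max(2);k=gr[int(V)-20:int(V)+20,int(U)-20:int(U)+20]<75
ys,xs=np.nonzero(k);print("dark",xs.mean()+int(U)-20,ys.mean()+int(V)-20,k.sum(),xs.min(),xs.max(),ys.min(),ys.max())
for r in k[::1]: print("".join(".#"[int(q)] for q in r))
E
```

```text
[0.52108489 0.31149212 0.2419537 ] [-4.94273912 -3.02268495  5.17269321] [-0.12536111  0.57022425  0.68127931] 0.02398518486629074 59.2607581615448
1 40:174 42:173 44:171 46:164 48:167 50:173 52:173 54:163 56:159 58:168 60:175 62:172 64:163 66:159 68:165 70:170 72:172 74:170 76:170 78:169 80:170 82:168 84:161 86:151 88:141 90:126 92:100 94:71 96:47 98:38 100:34 102:34 104:34 106:34 108:35 110:42 112:54 114:73 116:84 118:88 120:75
2 40:163 42:164 44:164 46:156 48:153 50:157 52:163 54:158 56:154 58:154 60:160 62:162 64:161 66:152 68:147 70:149 72:158 74:158 76:155 78:150 80:155 82:160 84:161 86:152 88:143 90:131 92:111 94:81 96:53 98:41 100:35 102:34 104:34 106:34 108:34 110:37 112:44 114:60 116:76 118:85 120:75
((253.17701721191406, 220.34515380859375), (29.13532257080078, 22.084308624267578), 3.814074993133545)
cradle exp 261.16256689946755 198.7798819846821
dark 256.005076142132 197.3248730964467 197 0 28 5 33
........................................
........................................
........................................
........................................
...........
[... 764 characters left out ...]
...
..............####...###................
..............###.......................
.............####.......................
.............###........................
......#.....####........................
.....####...####........................
......##########........................
.........######.........................
............#####.......................
..............#####.....................
................####....................
........................................
........................................
........................................
........................................
........................................
........................................
```

send_rows(increments=[[[0.05,-0.08,0],[0,0,-0.4],0],[[0,0,0],[0,0,0],0],[[0,0,0],[0,0,0],0]])

```text
time_s: 21.85
ee_pos: [0.521, 0.3113, 0.242]
ee_rot: [[-0.93, 0.369, 0.001], [0.369, 0.93, 0.001], [-0.001, 0.001, -1.0]]
wrist_force: [-2.4, 0.0, 3.4]
gripper_width: 0.0239
finger_force: 59.2
```

```bash
python3 - <<'E'
from h import *
s=env.get_state();print(s["ee_pos"],s["wrist_force"],s["ft_torque"],s["gripper_width"],s["finger_force"])
t=env.grab_frame("top")
for (u,v) in ((258,197.5),): 
    C=ray(t,u,v,.2); 
    for P in ((.6235,.3945),(.6258,.398)): d=C[:2]-P;n=np.array([.5126,.1219])-P;print(C,np.degrees(np.arctan2(d[1],d[0])),np.degrees(np.arctan2(n[1],n[0])))
E
```

```text
[0.52095059 0.31130265 0.24202763] [-2.41915239  0.0157001   3.38339556] [0.12180237 0.24976414 0.32484809] 0.023878107992173735 59.236595034599304
[0.51632688 0.13074203 0.2       ] -112.11344741798288 -112.137631491098
[0.51632688 0.13074203 0.2       ] -112.27478816264146 -112.29345150497268
```

```bash
python3 -c "
from workcell import env
print(env.hand_in())"
```

```text
the job is handed in; nothing more can be done
None
```

The job is handed in at about 22 s: the boom points over the notebook's middle to within about 0.2° by the top camera, and the leg was drawn to the ring mark (about 69.6–70 mm, measured from the inner stop). The lever was then squeezed shut at that mark and is still pinched against the rest with about 59 N; I did not re-check the mug and spectacles, and the arm hid part of the notebook and the collar rim in the last pictures.

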